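Press a specimen carrier down and slide it under the leaf spring of an inspection stage

TASK

With the fingertips on the finger place behind the orange ridge, press the specimen carrier firmly down so that it sinks with its sprung black deck, and keeping it pressed, slide it along its channel under the dark bridge and the brass leaf springs, fully home against the red end stop, so that the deck springs up again behind it. Then take the hand away. Do not pick the carrier up or tip it, and leave the other things on the table where they are.

Things in the scene. Friction and masses are not known exactly. Their poses are not given: they have to be found in the camera images.
- stage: Fixed level inspection stage, 290 x 120 x 53 mm, on the table. Origin: on the table top, under the middle of the near face of its dark cross bar (bridge). +x runs along the channel in the sliding direction, from black deck to red stop; z up. Guide rails at both sides: inner faces at y = +-38 mm, tops 38 mm high. Fixed aluminium bed from x = -52 to +90 mm, its top 20 mm above the table.
- bridge (a point): Middle of the lower near edge of the dark bridge bar: x = 0 of the stage, 34 mm above the table. The bar is 14 mm thick along x, its top 50 mm above the table.
- stop (a point): Middle of the face of the red end stop: x = +90 mm of the stage, 20 mm above the table (on the bed). The stop's top is 40 mm above the table.
- deck (a joint): Black sprung deck under the carrier, x = -176 to -53 mm of the stage, 72 mm wide: travel straight down in m. 0 = up (its top 32 mm above the table), 0.0115 = fully down (top 20.5 mm above the table, practically level with the bed). Its spring pushes up with 6 N at the top and 14 N at the bottom, and lifts it as soon as nothing presses on it.
- leaf (a joint): Pair of brass leaf springs (10 mm wide, 48 mm long, at y = +-27 mm) on the far side of the bridge, sloping down in the sliding direction to about 25 mm above the table at x = +60 mm of the stage. Angle in rad by which they are lifted: 0 = free, about 0.07 when the carrier lies under them; then they press on it with about 5 N.
- carrier: Loose grey specimen carrier, 140 x 72 x 8 mm, about 150 g. Origin: centre of its underside; +x to its leading end, z up. At the start it lies on the raised deck, underside 32 mm above the table, leading end 12 to 36 mm short of the bridge: too high to pass under it unless pressed down 7 to 11 mm. Home: origin at x = +20 mm of the stage, underside 20 mm above the table, tail just past the deck.
- carrier_pad (a point): Middle of the finger place, a flat with a black rubber patch on top of the carrier behind the orange ridge: 38 mm long in x, from the carrier's tail end to the ridge, 8 mm above its underside. Press here.
- ridge (a point): Foot of the rear face of the orange ridge on top of the carrier (carrier x = -32 mm, 8 mm above its underside). The ridge is 6 mm high, 6 mm thick along x and 60 mm wide; fingers pressing on the finger place push the carrier forward by it.
- brush_pot: Bystander: white pot with brushes, 84 mm across, 160 mm high; origin at the centre of its underside.
- bottle: Bystander: white plastic bottle, 56 mm across, 140 mm high; origin at the centre of its underside.
- vial: Bystander: amber vial, 36 mm across, 65 mm high; origin at the centre of its underside.
- weight: Bystander: glass weight, 52 mm across, 25 mm high; origin at the centre of its underside.
- tape: Bystander: roll of paper tape lying flat, 52 mm across, 18 mm high; origin at the centre of its underside.
- block: Bystander: wooden block 70 x 35 x 30 mm; origin at the centre of its underside.
- folder: Bystander: flat wooden folding stick 120 x 20 x 6 mm, long side along its x; origin at the centre of its underside.
There are look-alikes about, which are no part of the job. What is shaped like the carrier but green is not meant.

How it is judged:
On the way, in this order (a step that is already met when the one before it is completed fails the run):
1. the carrier, still short of the leaf springs, is pressed down with its deck (value of joint deck above 0.006 m and contact force between the fingers and carrier above 1 N and x of carrier in the frame of stage below -0.03 m), for 0.1 s.
2. the carrier has gone in under the leaf springs and lifts them (value of joint leaf above 0.03 rad and x of carrier in the frame of stage above -0.02 m), for 0.1 s.
At the end, for the whole second after the job is handed in: The carrier lies flat (within 0.03 rad) on the fixed bed under the lifted leaf springs, its leading end within 4.5 mm of the end stop, at rest, and the deck has risen behind it to within 2 mm of its top position (x of carrier in the frame of stage between 0.0155 and 0.023 m and value of joint deck below 0.002 m and value of joint leaf above 0.03 rad and height (world z) of carrier between 0.017 and 0.0225 m and angle between carrier's own z axis and vertical below 0.03 rad and linear speed of carrier below 0.01 m/s and angle between the x axis of carrier and the x axis of stage, either way round below 0.08 rad); the robot touches nothing.
It fails at once if the carrier is lifted more than 12 mm above where it lay on the raised deck (height (world z) of carrier above 0.044 m).
It fails at once if the carrier is tipped by more than 0.25 rad (angle between carrier's own z axis and vertical above 0.25 rad).
It fails at once if another thing on the table is moved by more than 20 mm or tipped over (distance of any of brush_pot, bottle, vial, weight, tape, block, folder from where it was at the start of the episode above 0.02 m or angle between any of brush_pot, bottle, vial, weight, tape, block, folder's own z axis and vertical above 0.4 rad).
It also fails if it takes over 38 s, if anything falls off the work surface, if the arm or the gripper's body presses on something with over 40 N, if the wrist force passes 120 N, or if a joint passes its speed limit or range.

ROBOT

A 6-joint arm with a two-finger parallel gripper is mounted at the origin on the work surface. World frame = base frame: x ahead of the robot, y to its left, z up, the work surface at z = 0. Lengths are in m, angles in rad, forces in N, time in s.
With the tool pointing down it reaches from about 0.3 to 0.775 m from the base axis. Payload 14.6 kg.
Tool frame: the origin (TCP) lies at the very end of the fingers, on their centre line; the grasp point (between the pads) lies 19 mm behind it; z points along the fingers, y is the line along which they close (so a half turn about z gives the same grasp; the last joint's range is limited). The gripper opens to 94 mm and grips with 3 to 60 N. Pads are 16 mm wide; open, the fingers measure 119 mm over their backs; the gripper's body (75 mm by 177 mm) begins 78 mm behind the grasp point.
Start: joints at [1.214, 0.3, 1.521, -0, 1.321, -0.067], TCP at [0.157, 0.527, 0.205] pointing down, gripper open.
Joint ranges: [-3.03, 3.03], [-0.79, 2.21], [0.23, 2.52], [-1.04, 4.18], [0, 3.07], [-2.55, 2.55]. Speed limits (rad/s): [2.22, 2.22, 2.57, 3.14, 3.14, 3.14].

INTERFACE

Orientations are given as [roll, pitch, yaw] about the fixed x, y, z axes, in that order (R = Rz(yaw) Ry(pitch) Rx(roll)).
In Python, from station import telemetry, cams, hand_in, nets gives the robot as it stands.
- The arm moves only by the tool move_arm, never from a script. Its argument "increments" is a list of rows, each a list of 4 numbers: the shift along the tool's x, y, z in m, then the turn about the tool's z in rad. In form: [[tx, ty, tz, roll], ...]. A call has 1 to 20 rows; each row shifts and turns the commanded pose from where the row before left it, along the tool's axes as they then stand; what a row does not reach is not made up. A row lasts 1/8 s, in which the tool goes at most 62.5 mm and 10.7 degrees, less where a joint would pass 70% of its speed; a pose out of reach is approached as far as the arm can. A call is refused whole if a number of a shift passes 0.0625 or a number of a turn 0.188, either way. A call with a gripper value outside its range is refused whole. "grip" is the opening, from 0 (shut) to 1 (fully open), set as the call begins (left out, the last holds). The fingers move at their own pace and stop on an object; "force" is the grip in N (left out, the last holds). Time passes only in rows, so rows that do not move let the fingers close. It gives the time, the measured TCP pose, the force, the opening and the grip force at its end, in the units of the state.
- telemetry.get_obs(): the state, without advancing time (a new reading comes with each control period).
- cams.camera(name): name is "side" or "top" or "wrist"; returns the picture (480x640x3 uint8, blue, green, red); there is no depth.
- cams.camera_model(name): a dict with "intrinsics" (3x3 intrinsics, pixels), "k1" (the pictures are not rectified: a ray, as slopes to the right and down, at radius r is drawn at 1 + k1 r^2 times it, then the intrinsics apply), "xyz" and "attitude" of the camera in the world; the wrist camera has in their place "T_tool_cam" (4x4, takes a point from camera to tool coordinates, whose origin is the TCP and whose axes are the flange's). Camera axes: x right, y up, looking along -z (the intrinsics and any distortion apply to the point x, -y, -z); pixel columns grow to the right and rows downward; lengths in m; the calibration is good to about 2 mm. A picture is of the moment at which its call begins: read the wrist's pose just before it. camera_model takes no time and is no camera call.
- hand_in(): hands the job in; it is judged then, once.
Trained networks look in the newest picture that a camera, given by its name, has taken for a name from the list of things; names that differ only in an ending like _2 or _b are one class to them, and where a whole thing is asked for, a point or a joint stands for the part that bears it (a point fixed in the world has none). Each returns a list of dicts, best first, with "conf" (0 to 1); they miss things now and then, are a little off and sometimes report something else, mostly with a low value. They report only what shows in the picture. A call takes as long as a camera call. They do not tell look-alikes from the thing itself.
- nets.search_frame(camera, query): "extent" ([left, top, right, bottom] in pixels, round what is visible of it).
- nets.mark_of(camera, query): "centre" ([column, row] in pixels: a listed point, or the origin of a listed thing).
The state is a dict: "time_s": time; "qpos": joint angles; "joint_vel": joint speeds; "tau": joint torques, N m; "ee_pos": TCP position; "eef_rot": TCP orientation; "force": force on the tool from outside, world axes, zero at the start; "moment": the same for the moment, N m; "grip_width": finger opening in m; "grip_force": force on a finger pad.
Only numpy, scipy, OpenCV 4.12 (cv2) and the standard library are available. Lean on these libraries where they do the work, as an engineer would, in place of code of your own. Each camera call takes 0.05 s, during which the arm holds its last target. There are 200 camera calls.

## Working session

There is one attempt and no reset: what is moved stays moved. The work goes in short steps, Python scripts to look and compute and a tool call to move; the robot and the scene stay as the last step left them, time stands still between calls to the robot, and variables do not carry over. Pictures are saved under pics/ and viewed, at most 10 in all, crops included, and the job is handed in when it is done.

Besides the shell and the picture viewer there is one more tool, called after "Call:" as a command line: name --pt "numbers of a row" for each row, then --argument value for the rest. move_arm: Moves the arm, as the interface text tells. Its arguments: {"type":"object","properties":{"increments":{"type":"array"},"grip":{"type":"number"},"force":{"type":"number"}},"required":["increments"]}

```bash
mkdir -p pics; cat > h.py <<'E'
import numpy as np, cv2
from scipy.spatial.transform import Rotation as R
from station import telemetry, cams, hand_in, nets
def cam(name):
    m=cams.camera_model(name); K=np.array(m["intrinsics"]); k1=m["k1"]
    if name=="wrist":
        o=telemetry.get_obs(); T=np.eye(4); T[:3,:3]=R.from_euler("xyz",o["eef_rot"]).as_matrix(); T[:3,3]=o["ee_pos"]
        T=T@np.array(m["T_tool_cam"]); return K,k1,T[:3,:3],T[:3,3]
    a=np.array(m["attitude"]); Rm=a if a.shape==(3,3) else R.from_euler("xyz",a).as_matrix()
    return K,k1,Rm,np.array(m["xyz"])
def toworld(c,px,z):
    K,k1,Rm,t=c
    p=cv2.undistortPoints(np.array([[px]],float),K,np.array([k1,0,0,0,0.]))[0,0] 
    d=Rm@np.array([p[0],-p[1],-1]); return t+d*(z-t[2])/d[2]
def topix(c,P):
    K,k1,Rm,t=c; q=Rm.T@(np.array(P)-t); s=np.array([q[0],-q[1]])/-q[2]; s=s*(1+k1*(s@s)); return K[:2,:2]@s+K[:2,2]
E
python3 - <<'E'
from h import *
o=telemetry.get_obs(); print(o)
print(cams.camera_model("top"),cams.camera_model("wrist"))
for n in("top","side"):
    cv2.imwrite(f"pics/{n}1.png",cams.camera(n)); c=cam(n)
    for q,z in(("bridge",.034),("stop",.02),("carrier_pad",.04),("ridge",.04),("carrier",.032),("stage",0)):
        for r in nets.mark_of(n,q)[:4]: print(n,q,np.round(r["centre"]),round(r["conf"],2),toworld(c,r["centre"],z).round(4))
E
```

```text
{'time_s': 0.0, 'qpos': array([ 1.21441584e+00,  3.00477265e-01,  1.52157763e+00,  1.22681262e-05,
        1.32067169e+00, -6.66060918e-02]), 'joint_vel': array([-0.00074697,  0.00088663, -0.00213282, -0.00020633, -0.00120144,
       -0.00068838]), 'tau': array([-1.77297781e-03, -5.31808054e+01, -3.52733409e+01,  7.07428926e-02,
        2.44711968e-02, -6.75681531e-05]), 'ee_pos': array([0.15706895, 0.52683019, 0.2048844 ]), 'eef_rot': array([-3.14046202e+00, -8.73277501e-05,  2.85181517e+00]), 'force': array([ 0.25980716,  0.6403476 , -0.34002923]), 'moment': array([ 0.0128757 , -0.03451147,  0.01164006]), 'grip_force': 0.0, 'grip_width': 0.09398220301976769}
{'intrinsics': array([[621.57962984,   0.        , 320.25726866],
       [  0.        , 621.57962984, 238.59364882],
       [  0.        ,   0.        ,   1.        ]]), 'k1': 0.028493615834451525, 'xyz': array([0.41773679, 0.0032158 , 1.30878307]), 'attitude': array([ 0.13452309, -0.00271069, -1.5920574 ])} {'intrinsics': array([[373.06188727,   0.        , 317.41192688],
       [  0.        , 373.06188727, 230.61163613],
    
[... 1048 characters left out ...]
-0.0657  0.    ]
side bridge [312. 284.] 0.6 [0.5873 0.0625 0.034 ]
side stop [260. 291.] 0.85 [0.6682 0.0697 0.02  ]
side stop [337. 239.] 0.4 [ 0.5603 -0.0975  0.02  ]
side stop [410. 283.] 0.33 [0.4341 0.0274 0.02  ]
side carrier_pad [400. 211.] 0.9 [ 0.4421 -0.1812  0.04  ]
side ridge [396. 284.] 0.85 [0.4579 0.0594 0.04  ]
side ridge [396. 207.] 0.72 [ 0.449  -0.2002  0.04  ]
side ridge [313. 301.] 0.62 [0.5801 0.1111 0.04  ]
side ridge [259. 287.] 0.44 [0.6652 0.0842 0.04  ]
side carrier [382. 204.] 0.97 [ 0.4769 -0.2275  0.032 ]
side carrier [376. 283.] 0.89 [0.4888 0.0494 0.032 ]
side carrier [313. 284.] 0.44 [0.5854 0.0597 0.032 ]
side stage [312. 300.] 0.9 [ 0.5881  0.0606 -0.    ]
```

View pics/top1.png

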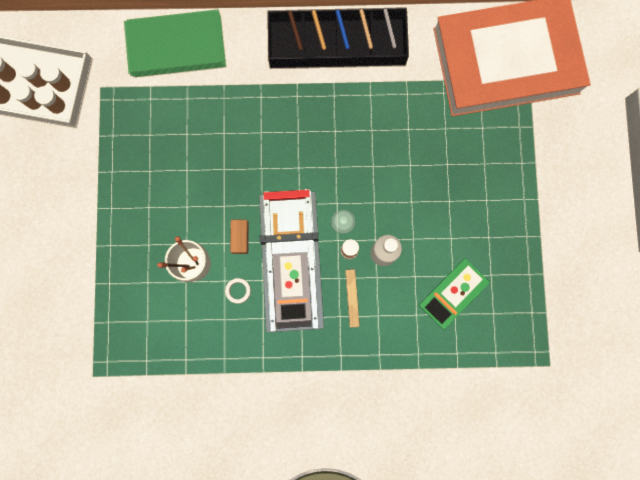

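```bash
python3 -c "
import cv2
a=cv2.imread('pics/top1.png')[180:350,240:480];cv2.imwrite('pics/top_crop.png',cv2.resize(a,None,fx=3.3,fy=3.3,interpolation=cv2.INTER_CUBIC))"
```

```text
(no output)
```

View pics/top_crop.png

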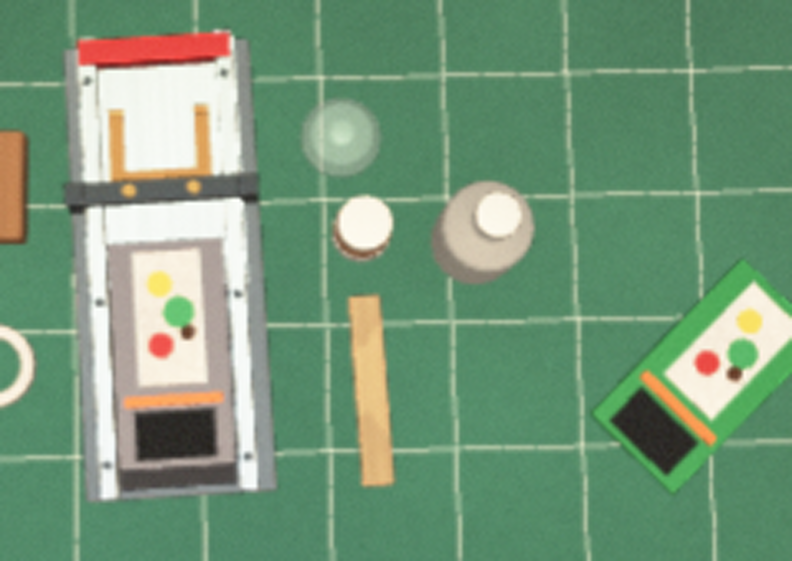

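View pics/side1.png

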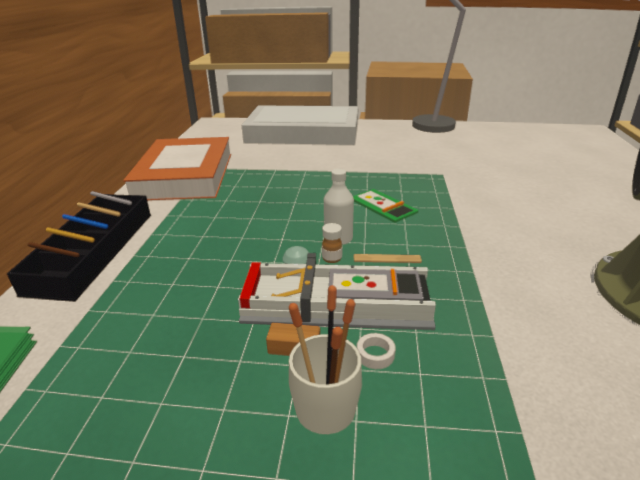

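Candidates: the grey carrier at top pixel (291,285), with its pad at (293,311), and the green look-alike at (455,292). The crop confirms the grey one sits in the stage with the orange ridge at about (293,302), so that is the one I'll use. The bridge is at (289,241) and the red stop at (287,196). Next I'll move to a wrist view.

Call:
move_arm --pt "-0.031 -0.032 -0.004 0" --pt "-0.031 -0.032 -0.004 0" --pt "-0.031 -0.032 -0.004 0" --pt "-0.031 -0.032 -0.004 0" --pt "-0.031 -0.032 -0.004 0" --pt "-0.031 -0.032 -0.004 0" --pt "-0.031 -0.032 -0.004 0" --pt "-0.031 -0.032 -0.004 0" --pt "-0.031 -0.032 -0.004 0" --pt "-0.031 -0.032 -0.004 0" --pt "-0.031 -0.032 -0.004 0" --pt "-0.031 -0.032 -0.004 0" --pt "0 0 0 -0.17" --pt "0 0 0 -0.17" --pt "0 0 0 0" --pt "0 0 0 0" --grip 0 --force 20

```text
time_s: 2.7
ee_pos: [0.4039, 0.0529, 0.2535]
eef_rot: [3.142, 0.0, -3.095]
force: [0.3, 0.7, 0.5]
grip_width: 0.0004
grip_force: 0.0
```

```bash
python3 - <<'E'
from h import *
o=telemetry.get_obs(); print(o["time_s"],o["ee_pos"],o["eef_rot"],o["grip_width"],np.abs(o["joint_vel"]).max())
n="wrist"; c=cam(n); cv2.imwrite(f"pics/{n}1.png",cams.camera(n))
for q,z in(("bridge",.034),("stop",.02),("carrier_pad",.04),("ridge",.04),("carrier",.032),("stage",0)):
    for r in nets.mark_of(n,q)[:3]: print(n,q,np.round(r["centre"]),round(r["conf"],2),toworld(c,r["centre"],z).round(4))
np.save("c1.npy",np.array([c[0],c[2]]));np.save("c1t.npy",np.r_[c[3],c[1]])
E
```

```text
2.7 [0.40390234 0.05285091 0.25352197] [ 3.14158604e+00  1.83234601e-04 -3.09498814e+00] 0.00036057642694764134 0.011208561599433847
wrist bridge [317. 345.] 0.81 [0.5861 0.0614 0.034 ]
wrist carrier_pad [317. 235.] 0.72 [0.4439 0.0553 0.04  ]
wrist carrier_pad [ 63. 214.] 0.69 [ 0.4328 -0.2186  0.04  ]
wrist ridge [318. 249.] 0.95 [0.46   0.0565 0.04  ]
wrist ridge [ 52. 224.] 0.77 [ 0.4443 -0.2313  0.04  ]
wrist carrier [ 38. 238.] 0.83 [ 0.4637 -0.255   0.032 ]
wrist carrier [318. 274.] 0.8 [0.4927 0.059  0.032 ]
wrist stage [313. 332.] 0.71 [0.5895 0.0567 0.    ]
```

View pics/wrist1.png

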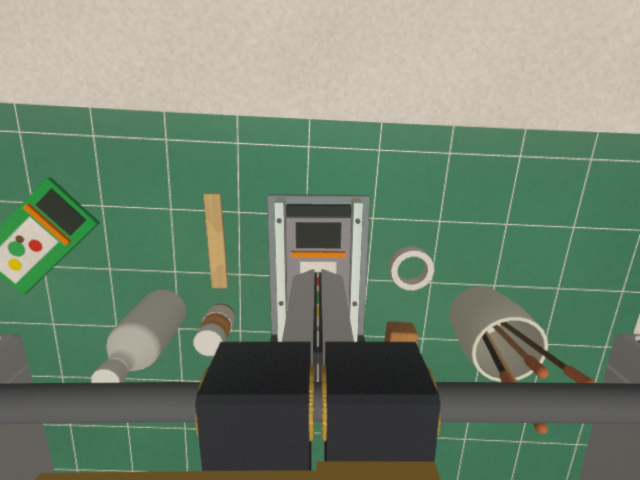

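The wrist view shows the grey carrier straight below: pad at (318,235), ridge at (318,253). The channel sides are symmetric about column 318.5, so the tool is already aligned with the channel. Next I go down over the pad.

Call:
move_arm --pt "-0.003 0.001 0.015 0" --pt "-0.003 0 0.015 0" --pt "-0.003 0 0.015 0" --pt "-0.003 0 0.015 0" --pt "-0.003 0 0.015 0" --pt "-0.003 0 0.015 0" --pt "-0.003 0 0.015 0" --pt "-0.003 0 0.015 0" --pt "-0.003 0 0.015 0" --pt "-0.003 0 0.015 0" --pt "-0.003 0 0.015 0" --pt "-0.003 0 0.015 0" --pt "-0.003 0 0.015 0" --pt "-0.003 0 0.008 0" --pt "0 0 0 0" --pt "0 0 0 0"

```text
time_s: 5.05
ee_pos: [0.446, 0.0559, 0.0508]
eef_rot: [-3.142, 0.001, -3.091]
force: [0.2, -0.2, -0.6]
grip_width: 0.0002
grip_force: 0.0
```

```bash
python3 - <<'E'
from h import *
o=telemetry.get_obs(); print(o["time_s"],o["ee_pos"],o["eef_rot"],o["force"])
n="wrist"; im=cams.camera(n); c=cam(n)
print([ (s,topix(c,o["ee_pos"]+np.array([0,0,0]))) for s in [0]])
cv2.imwrite("pics/wrist2.png",im)
E
```

```text
5.05 [0.44602143 0.05588908 0.05081227] [-3.14157586e+00  5.85049878e-04 -3.09134124e+00] [ 0.15006564 -0.24847295 -0.57027678]
[(0, array([316.41775212, 283.95291911]))]
```

View pics/wrist2.png

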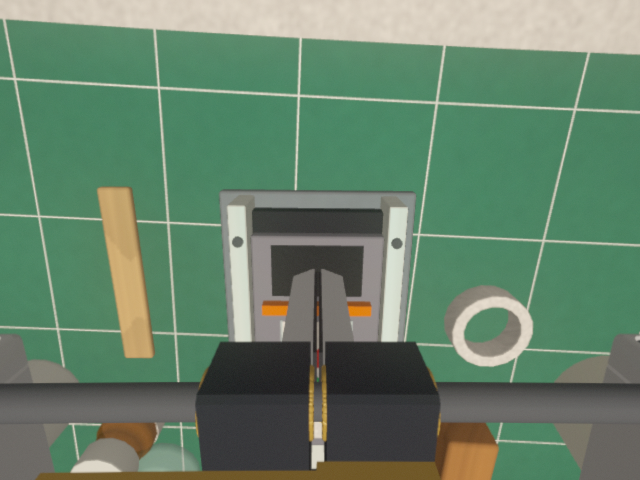

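The fingertips are over the patch, about 7 mm behind the ridge (row 303), and centred. Now I press down.

Call:
move_arm --pt "0 0 0.004 0" --pt "0 0 0.003 0" --pt "0 0 0.002 0" --pt "0 0 0.002 0" --pt "0 0 0.002 0" --pt "0 0 0.002 0" --pt "0 0 0.002 0" --pt "0 0 0.002 0" --pt "0 0 0.002 0" --pt "0 0 0.001 0" --pt "0 0 0 0" --pt "0 0 0 0"

```text
time_s: 6.6
ee_pos: [0.4459, 0.0559, 0.0289]
eef_rot: [3.142, 0.0, -3.091]
force: [-4.4, -0.0, 11.5]
grip_width: 0.0005
grip_force: 5.6
```

Call:
move_arm --pt "0 0 0.001 0" --pt "0 0 0.0005 0" --pt "0 0 0 0" --pt "0 0 0 0"

```text
time_s: 7.1
ee_pos: [0.446, 0.0559, 0.0284]
eef_rot: [-3.142, 0.0, -3.091]
force: [-12.0, -1.0, 30.9]
grip_width: 0.0
grip_force: 15.6
```

Call:
move_arm --pt "-0.003 0 0 0" --pt "-0.004 0 0 0" --pt "-0.005 0 0 0" --pt "-0.005 0 0 0" --pt "-0.005 0 0 0" --pt "-0.005 0 0 0" --pt "-0.005 0 0 0" --pt "-0.005 0 0 0" --pt "-0.005 0 0 0" --pt "-0.003 0 0 0" --pt "0 0 0 0"

```text
time_s: 8.48
ee_pos: [0.4881, 0.0582, 0.0283]
eef_rot: [3.142, -0.007, -3.091]
force: [-33.0, -0.9, 46.9]
grip_width: 0.0004
grip_force: 23.3
```

```bash
python3 - <<'E'
from h import *
o=telemetry.get_obs(); print(o["time_s"],o["ee_pos"],o["force"])
im=cams.camera("side"); cv2.imwrite("pics/side2.png",cv2.resize(im[230:340,220:450],None,fx=3.4,fy=3.4,interpolation=cv2.INTER_CUBIC))
E
```

```text
8.475 [0.48806102 0.05816658 0.02826923] [-33.00719899  -0.88789609  46.89257478]
```

View pics/side2.png

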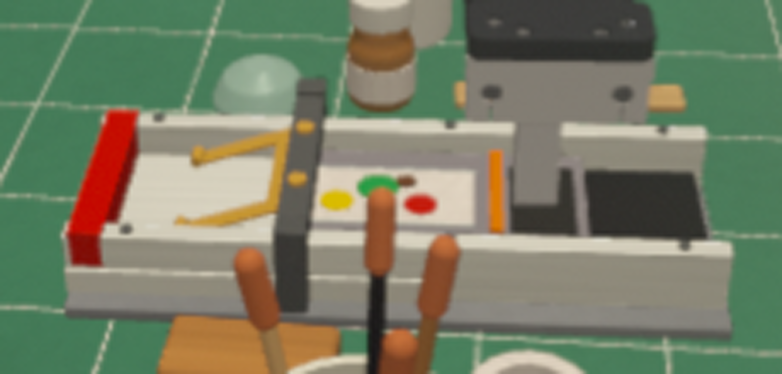

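The carrier is down, its leading end is passing under the bridge, and the finger is on the patch just behind the ridge. I'll carry on, pressing slightly less.

Call:
move_arm --pt "-0.004 0 -0.0005 0" --pt "-0.004 0 0 0" --pt "-0.004 0 0 0" --pt "-0.004 0 0 0" --pt "-0.004 0 0 0" --pt "-0.004 0 0 0" --pt "-0.004 0 0 0" --pt "-0.004 0 0 0" --pt "0 0 0 0"

```text
time_s: 9.65
ee_pos: [0.5214, 0.0598, 0.0284]
eef_rot: [3.142, -0.004, -3.091]
force: [-18.8, -0.3, 27.3]
grip_width: 0.0002
grip_force: 13.8
```

Call:
move_arm --pt "-0.004 0 0 0" --pt "-0.004 0 0 0" --pt "-0.004 0 0 0" --pt "-0.004 0 0 0" --pt "-0.004 0 0 0" --pt "-0.004 0 0 0" --pt "-0.004 0 0 0" --pt "-0.004 0 0 0" --pt "0 0 0 0"

```text
time_s: 10.78
ee_pos: [0.552, 0.0614, 0.0282]
eef_rot: [3.142, -0.007, -3.091]
force: [-29.0, -2.7, 32.2]
grip_width: 0.0004
grip_force: 22.9
```

Call:
move_arm --pt "-0.003 0 0 0" --pt "-0.003 0 0 0" --pt "-0.003 0 0 0" --pt "0 0 0 0"

```text
time_s: 11.28
ee_pos: [0.561, 0.0618, 0.0281]
eef_rot: [3.142, -0.007, -3.091]
force: [-27.7, -0.9, 28.7]
grip_width: 0.0005
grip_force: 21.5
```

Call:
move_arm --pt "-0.002 0 0 0" --pt "-0.002 0 0 0" --pt "0 0 0 0"

```text
time_s: 11.65
ee_pos: [0.5646, 0.062, 0.0281]
eef_rot: [3.142, -0.008, -3.091]
force: [-29.7, -2.2, 30.4]
grip_width: 0.0005
grip_force: 22.7
```

```bash
python3 - <<'E'
from h import *
o=telemetry.get_obs(); print(o["time_s"],o["ee_pos"],o["force"])
im=cams.camera("side"); cv2.imwrite("pics/side3.png",cv2.resize(im[230:340,220:450],None,fx=3.4,fy=3.4,interpolation=cv2.INTER_CUBIC))
E
```

```text
11.65 [0.56462282 0.06201515 0.02808497] [-29.73137842  -2.22144183  30.40678898]
```

View pics/side3.png

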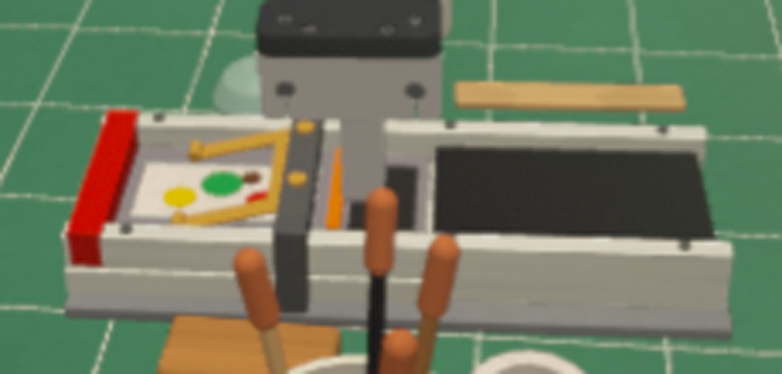

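The deck has sprung up behind the carrier, and the leading end is nearly at the stop. I push on until the force rises.

Call:
move_arm --pt "-0.002 0 0 0" --pt "-0.001 0 0 0" --pt "0 0 0 0"

```text
time_s: 12.08
ee_pos: [0.5649, 0.062, 0.028]
eef_rot: [-3.141, -0.015, -3.091]
force: [-51.4, -3.2, 47.0]
grip_width: 0.0007
grip_force: 31.5
```

The force jumped with no motion, so the carrier is home. I take off most of the forward force, then lift straight up.

Call:
move_arm --pt "0.001 0 0 0" --pt "0.001 0 0 0" --pt "0.001 0 -0.001 0" --pt "0 0 -0.001 0" --pt "0.001 0 -0.002 0" --pt "0.001 0 -0.004 0" --pt "0 0 -0.008 0" --pt "0 0 -0.015 0" --pt "0 0 -0.025 0" --pt "0 0 -0.025 0" --pt "0 0 -0.025 0" --pt "0 0 -0.025 0" --pt "0 0 -0.025 0" --pt "0 0 0 0" --pt "0 0 0 0"

```text
time_s: 13.95
ee_pos: [0.5654, 0.0619, 0.183]
eef_rot: [-3.142, -0.0, -3.091]
force: [0.2, 0.1, 0.0]
grip_width: 0.0002
grip_force: 0.0
```

```bash
python3 - <<'E'
from h import *
o=telemetry.get_obs(); print(o["time_s"],o["ee_pos"],o["force"])
c=cam("wrist");w=cams.camera("wrist")
for q,z in(("ridge",.028),("bridge",.034),("carrier_pad",.028)):
    for r in nets.mark_of("wrist",q)[:2]: print(q,r["centre"],round(r["conf"],2),toworld(c,r["centre"],z).round(4))
a=cams.camera("side")[230:340,220:450]; b=cams.camera("top")[170:340,230:350]
a=cv2.resize(a,(575,275),interpolation=cv2.INTER_CUBIC); b=cv2.resize(b,(212,300),interpolation=cv2.INTER_CUBIC)
f=np.zeros((600,800,3),np.uint8); f[:275,:575]=a; f[:300,580:792]=b; f[310:600,100:660]=cv2.resize(w[150:440,40:600],(560,290))
cv2.imwrite("pics/end.png",f)
E
```

```text
13.95 [0.56544316 0.0618621  0.1830159 ] [0.19764782 0.06181316 0.00448903]
ridge [317.6, 223.9] 0.81 [0.5759 0.0633 0.028 ]
ridge [440.8, 133.4] 0.2 [0.4896 0.1655 0.028 ]
bridge [313.4, 236.7] 0.6 [0.5867 0.06   0.034 ]
carrier_pad [316.6, 201.9] 0.88 [0.5552 0.0613 0.028 ]
```

View pics/end.png

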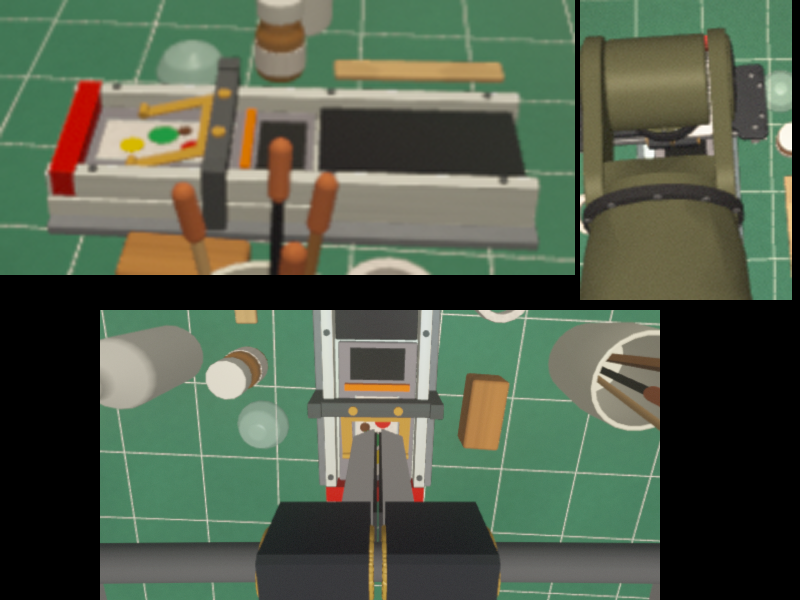

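The final views show the carrier flat under the lifted leaf springs and at the stop. The deck is up behind it, the ridge measures 11 mm short of the bridge (12 expected), and nothing else has moved.

```bash
python3 -c "
from station import hand_in
print(hand_in())"
```

```text
the job is handed in; nothing more can be done
None
```

The carrier was pressed down, slid fully home against the red stop with the deck sprung up behind it, the hand was taken away, and the job was handed in at about 14 s; no verdict was returned.

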